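# Move the tap of the resistor bench one hole and hold its contact pressed

## Robot

A 6-joint arm with a two-finger parallel gripper is mounted at the origin on the work surface. World frame = base frame: x ahead of the robot, y to its left, z up, the work surface at z = 0. Lengths are in m, angles in rad, forces in N, time in s.
With the tool pointing down it reaches from about 0.275 to 0.775 m from the base axis. Payload 14.6 kg.
Tool frame: the origin (TCP) lies midway between the tips of the shut fingers; the grasp point (between the pads) lies 19 mm behind it; z points along the fingers, y is the direction in which the jaws open and shut (so a half turn about z gives the same grasp; the last joint's range is limited). The gripper opens to 85 mm and grips with 20 to 120 N. Pads are 22 mm wide; open, the fingers measure 114 mm over their backs; the gripper's body (76 mm by 85 mm) begins 54 mm behind the grasp point. The pads swing forward as they close: fully open they stand 13 mm farther back than shut.
Start: joints at [-1.305, 0.263, -0.048, 1.259, 0, 1.415], TCP at [0.214, -0.479, 0.231] pointing down, gripper open.
Joint ranges: [-2.65, 2.65], [-0.89, 1.7], [-1.18, 1.37], [-2.13, 2.11], [-1.35, 1.29], [-3.14, 3.14]. Speed limits (rad/s): [1.89, 1.89, 2.57, 2.79, 3.14, 3.14].

## Interface

Orientations are given as a rotation vector (axis times angle).
In Python, from workcell import r gives the robot as it stands.
- The arm moves only by the tool apply_moves, never from a script. Its arguments are lists of equal length, an entry for each row: "gripper": the finger opening in m, from 0 to 0.0854; "slide": the shift along the tool's x, y, z in m, a list of three; "twist": the turn about the tool's z in rad. A call has 1 to 12 rows; each row is the pose to reach, as a shift and turn from the pose measured when the call began, along the tool's axes at that moment; what a row does not reach only later rows make up. A row lasts 1/8 s, in which the tool goes at most 62.5 mm and 10.7 degrees, less where a joint would pass 70% of its speed; a pose out of reach is approached as far as the arm can. A call with a gripper value outside its range is refused whole. The fingers move at their own pace and stop on an object; the grip force is fixed at half the most. Time passes only in rows, so rows that repeat a pose let the fingers close. It gives the time, the measured TCP pose, the force and the opening at its end, in the units of the state.
- r.state(): the state, without advancing time (a new reading comes with each control period).
- r.read_camera(name): name is "scene" or "top" or "wrist"; returns the picture (384x512x3 uint8, red, green, blue); there is no depth.
- r.calibration(name): a dict with "camera_matrix" (3x3 intrinsics, pixels), "dist_coeffs" ([k1, k2, p1, p2, k3] as OpenCV has them; the pictures are not rectified), "T" (4x4, takes a point from camera to world coordinates). Camera axes: x right, y down, z forward; pixel columns grow to the right and rows downward; lengths in m; the calibration is good to about 2 mm. A picture is of the moment at which its call begins: read the wrist's pose just before it. calibration takes no time and is no camera call; for the wrist camera it gives the pose at the moment of the call.
- r.finish_job(): hands the job in, once; it reports no verdict.
The state is a dict: "time_s": time; "joint_pos": joint angles; "joint_vel": joint speeds; "joint_efforts": joint torques, N m; "tcp_pos": TCP position; "tool_rot": TCP orientation; "force": force on the tool from outside, world axes, zero at the start; "ft_torque": the same for the moment, N m; "grip_width": opening from 0.0 (shut) to 1.0 (fully open).
Only numpy, scipy, OpenCV 4.12 (cv2) and the standard library are available. Lean on these libraries where they do the work, as an engineer would, in place of code of your own. Each camera call takes 0.05 s, during which the arm holds its last target. There are 200 camera calls.

## Task

On the tapped resistor bench, pull up the yellow lock knob, slide the black carriage to the very next hole towards the red terminal, and let the pin drop into that hole. Then push the knob all the way down to close the contact and finish while still holding it down, with your fingers on the knob. Leave the decade box, the meter and the screwdriver alone.

Things in the scene. Friction and masses are not known exactly. Their poses are not given: they have to be found in the camera images.
- bench: Resistor bench, fixed: wooden base 160 x 370 x 20 mm, origin at the centre of its underside, long side along its y, z up. On its middle line (x = 0) an aluminium bar, 34 mm wide, 260 mm long, top 60 mm above the table, with five 14 mm holes at y = -80, -40, 0, 40, 80 mm. Copper-coloured resistors on its +x side, tops 47 mm above the table.
- carriage (a joint): Position in m of the black carriage (64 x 46 mm, top 79 mm above the table, a steel collar of 22 mm diameter up to 84 mm) along the bench's +y. 0 = over the middle hole, where it starts locked; the holes are at -0.08, -0.04, 0, 0.04, 0.08. End stops at -0.09 and 0.09. Slides with about 1.2 N of friction when the pin is out, stays where left.
- plunger (a joint): Height in m of knob and pin above rest. 0 = rest: the round-nosed 10 mm pin is 8 mm deep in a hole and locks the carriage (2 mm play either way). Above 0.008 the pin is clear of the bar; let down between holes it rides there. Upper stop 0.022. Lower stop -0.006 = pushed all the way down, contact closed. A 500 N/m spring returns it to 0 from both sides (3 N fully down, 7 N at 0.014).
- knob: Yellow round knob, an upright cylinder of 28 mm diameter and 26 mm height on a thin pin, on the carriage; origin at the middle of the cylinder, 117 mm above the table at rest (underside 104, top 130). It moves with carriage and plunger.
- red_terminal: Red terminal block 80 x 34 x 30 mm with a red binding post, fixed on one end of the bench (158 mm from its middle along y, at either end from start to start), top 78 mm above the table. Origin at the centre of its underside. Tells the direction to slide.
- black_terminal: The same in black, on the other end of the bench.
- decade_box: Bystander, loose: black box 75 x 120 x 52 mm with a steel dial and two posts up to 68 mm high, on the -x side of the bench. Origin at the centre of its underside.
- meter: Bystander, loose: grey meter 70 x 90 mm, 82 mm high, round dial on top, on the +x side of the bench. Origin at the centre of its underside.
- screwdriver: Bystander, loose: screwdriver 160 mm long lying on the table on the -x side of the bench.

How it is judged:
On the way, in this order (a step that is already met when the one before it is completed fails the run):
1. the knob is pulled up so that the pin is clear of its first hole (more than 9 mm up), the carriage still there (value of joint plunger above 0.009 m and value of joint carriage between -0.005 and 0.005 m), for 0.05 s.
2. the carriage is at the next hole towards the red terminal with the pin dropped in (knob less than 3 mm above rest) (((y of red_terminal in the frame of bench above 0 m and value of joint carriage between 0.037 and 0.043 m) or (y of red_terminal in the frame of bench below 0 m and value of joint carriage between -0.043 and -0.037 m)) and value of joint plunger below 0.003 m), for 0.1 s.
At the end, for the whole second after the job is handed in: The carriage rests within 3 mm of the next hole towards the red terminal (one 40 mm pitch from the middle hole), the knob is held pushed down at least 4 of its 6 mm below rest, and the fingers are on the knob with more than 1.5 N (((y of red_terminal in the frame of bench above 0 m and value of joint carriage between 0.037 and 0.043 m) or (y of red_terminal in the frame of bench below 0 m and value of joint carriage between -0.043 and -0.037 m)) and value of joint plunger below -0.004 m and contact force between the fingers and knob above 1.5 N and velocity of joint carriage between -0.01 and 0.01 m/s); the arm keeps its last pose, push and grip.
It fails at once if the decade box is moved more than 20 mm or tipped (distance of decade_box from where it was at the start of the episode above 0.02 m or angle between decade_box's own z axis and vertical above 0.3 rad).
It fails at once if the meter is moved more than 20 mm or tipped (distance of meter from where it was at the start of the episode above 0.02 m or angle between meter's own z axis and vertical above 0.3 rad).
It fails at once if the screwdriver is moved more than 20 mm (distance of screwdriver from where it was at the start of the episode above 0.02 m).
It also fails if it takes over 35 s, if anything falls off the work surface, if the arm or the gripper's body presses on something with over 40 N, if the wrist force passes 120 N, or if a joint passes its speed limit or range.

## Working session

There is one attempt and no reset: what is moved stays moved. The work goes in short steps, Python scripts to look and compute and a tool call to move; the robot and the scene stay as the last step left them, time stands still between calls to the robot, and variables do not carry over. Pictures are saved under pics/ and viewed, on a budget of 10 in all, crops included, one or two more only if the job needs it, and the job is handed in when it is done.

Besides the shell and the picture viewer there is one more tool, called after "Emit:" as name(argument=value, ...) on one line, values as JSON. apply_moves: Moves the arm, as the interface text tells. Its arguments: {"type":"object","properties":{"gripper":{"type":"array","items":{"type":"number"}},"slide":{"type":"array","items":{"type":"array","items":{"type":"number"}}},"twist":{"type":"array","items":{"type":"number"}}},"required":["gripper","slide","twist"]}

```bash
mkdir -p pics; python3 - <<'E'
from workcell import r
import cv2,numpy as np
s=r.state();print({k:np.round(v,3) for k,v in s.items()})
a=r.read_camera("top");b=r.read_camera("scene")
cv2.imwrite("pics/top.png",cv2.resize(a[...,::-1],(800,600)));cv2.imwrite("pics/scene.png",cv2.resize(b[...,::-1],(800,600)))
for n in("top","scene"):
  c=r.calibration(n);print(n,np.round(c["camera_matrix"],1),c["dist_coeffs"],np.round(c["T"],3))
E
```

```text
{'time_s': np.float64(0.0), 'joint_pos': array([-1.305,  0.264, -0.049,  1.259, -0.   ,  1.416]), 'joint_vel': array([ 0.   , -0.001, -0.001, -0.001, -0.002,  0.001]), 'joint_efforts': array([ 1.0000e-03, -6.3762e+01,  3.8456e+01,  1.4000e-02, -0.0000e+00,
        0.0000e+00]), 'tcp_pos': array([ 0.214, -0.479,  0.231]), 'tool_rot': array([-3.071, -0.656,  0.   ]), 'force': array([-0.02 , -0.252, -0.792]), 'ft_torque': array([-0.009,  0.037, -0.018]), 'grip_width': np.float64(1.001)}
top [[411.7   0.  252.2]
 [  0.  411.7 192.5]
 [  0.    0.    1. ]] [-0.10724644  0.          0.          0.          0.        ] [[-0.026 -0.997  0.076  0.524]
 [-1.     0.025 -0.011  0.055]
 [ 0.009 -0.076 -0.997  1.023]
 [ 0.     0.     0.     1.   ]]
scene [[347.8   0.  255.5]
 [  0.  347.8 193.4]
 [  0.    0.    1. ]] [-0.00355116  0.          0.          0.          0.        ] [[-0.547  0.591 -0.592  1.036]
 [ 0.837  0.391 -0.383  0.34 ]
 [ 0.005 -0.705 -0.709  0.644]
 [ 0.     0.     0.     1.   ]]
```

View pics/top.png

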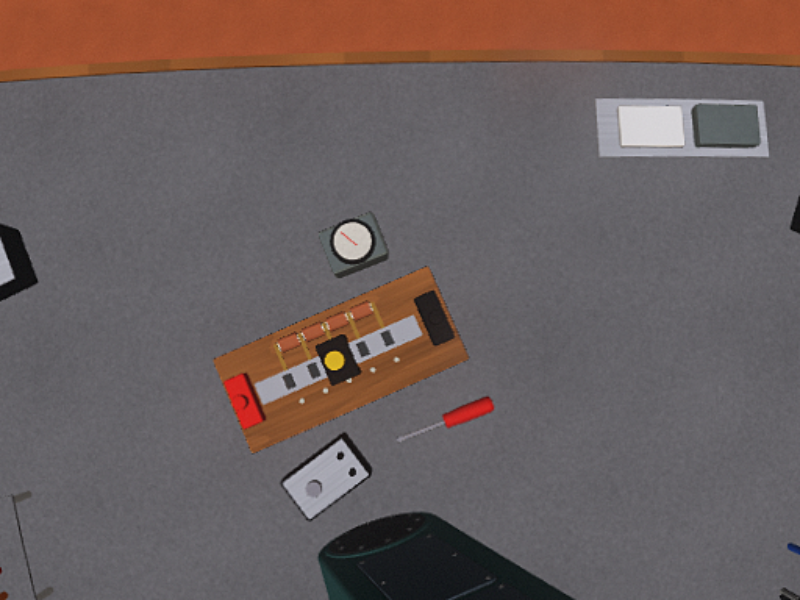

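View pics/scene.png

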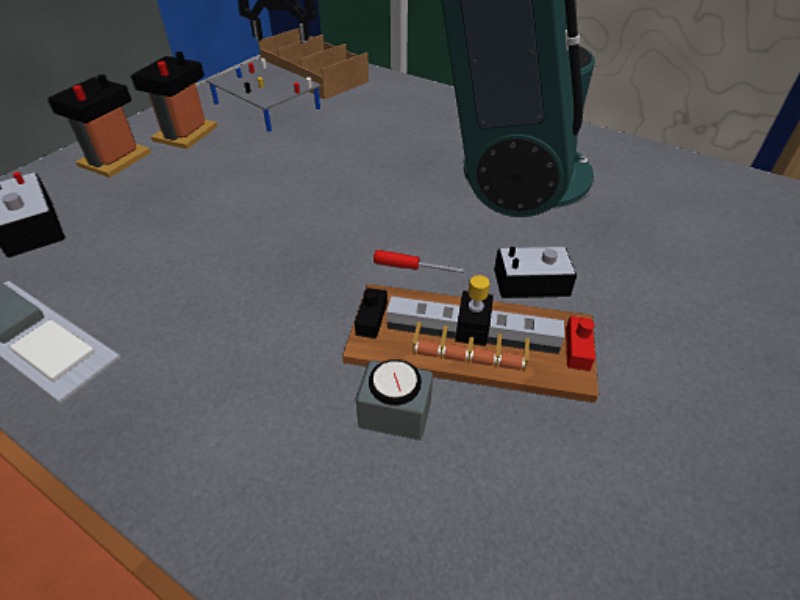

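The red terminal is at the left end of the bench (242,401 in the top view), the knob at (334,360) and the black terminal at (434,318). The bench corners are at about (214,360), (428,267), (467,358) and (252,452).

```bash
cat > h.py <<'E'
from workcell import r
import cv2,numpy as np
from scipy.spatial.transform import Rotation as R
def ray(n,p,c=None):
  c=c or r.calibration(n);u=cv2.undistortPoints(np.array([[p]],float),c["camera_matrix"],np.array(c["dist_coeffs"]))[0,0]
  T=np.array(c["T"]);return T[:3,3],T[:3,:3]@[*u,1]
def at(n,p,z,c=None):
  o,d=ray(n,p,c);return o+d*(z-o[2])/d[2]
E
python3 - <<'E'
from h import *
k=800/512
f=lambda u,v,z:at("top",(u/k,v/k),z)
cs=[f(*p,.02) for p in((214,360),(428,267),(467,358),(252,452))]
print(np.round(cs,4))
mid=np.mean(cs,0);d=(cs[0]+cs[3]-cs[1]-cs[2])[:2];print("mid",mid,"ydir",d/np.linalg.norm(d),np.linalg.norm(d)/2)
kn=f(334,360,.13);print("knob",kn)
print("knob scene side", at("scene",(479/k,281/k),.130))
s=r.state();Rm=R.from_rotvec(s["tool_rot"]).as_matrix();print(np.round(Rm,3))
print("shift tool",Rm.T@(np.r_[kn[:2],.2]-s["tcp_pos"]))
dd=d/np.linalg.norm(d);t=Rm.T@[*dd,0];print("dir in tool",t)
E
```

```text
[[ 0.5145  0.3278  0.02  ]
 [ 0.6522 -0.0106  0.02  ]
 [ 0.5081 -0.0672  0.02  ]
 [ 0.3708  0.2702  0.02  ]]
mid [0.51137121 0.13001702 0.02      ] ydir [-0.3769455   0.92623544] 0.3648041503362499
knob [0.51181552 0.13042652 0.13      ]
knob scene side [0.51105646 0.13179796 0.13      ]
[[ 0.913  0.409 -0.   ]
 [ 0.409 -0.913  0.001]
 [ 0.    -0.001 -1.   ]]
shift tool [ 0.52041544 -0.43465224  0.03137522]
dir in tool [ 3.43672959e-02 -9.99408797e-01  9.72657278e-04]
```

Emit:
apply_moves(gripper=[0.085,0.085,0.085,0.085,0.085,0.085,0.085,0.085,0.085,0.085,0.085,0.085], slide=[[0.04,-0.035,0],[0.09,-0.075,0],[0.135,-0.115,0],[0.18,-0.15,0],[0.23,-0.19,0],[0.275,-0.23,0],[0.32,-0.27,0],[0.37,-0.31,0],[0.415,-0.345,0],[0.46,-0.385,0],[0.5,-0.42,0],[0.52,-0.435,0]], twist=[-0.18,-0.36,-0.54,-0.72,-0.9,-1.08,-1.26,-1.44,-1.62,-1.8,-1.98,-2.16])

```text
time_s: 1.6
tcp_pos: [0.5117, 0.133, 0.2308]
tool_rot: [-0.857, -3.021, -0.001]
force: [0.2, -1.2, -0.5]
grip_width: 0.994
```

Emit:
apply_moves(gripper=[0.085,0.085,0.085,0.085,0.085,0.085,0.085], slide=[[0,0,0],[0,0,0],[0,0,0],[0,0,0],[0,0,0.01],[0,0,0.02],[0,0,0.02]], twist=[-0.18,-0.36,-0.54,-0.72,-0.9,-0.94,-0.94])

```text
time_s: 2.48
tcp_pos: [0.5112, 0.133, 0.2102]
tool_rot: [0.604, -3.081, -0.002]
force: [0.7, -0.2, 0.9]
grip_width: 0.993
```

```bash
python3 - <<'E'
from h import *
s=r.state();c=r.calibration("wrist");a=r.read_camera("wrist")
cv2.imwrite("pics/w1.png",cv2.resize(a[...,::-1],(800,600)))
b=r.read_camera("top")
Rm=R.from_rotvec(s["tool_rot"]).as_matrix();print(s["tcp_pos"],np.round(Rm,3),np.round(s["joint_pos"],3))
np.savez("w1",T=c["T"],K=c["camera_matrix"],D=c["dist_coeffs"]);print(np.round(c["T"],3))
E
```

```text
[0.51122126 0.1329556  0.21016734] [[-0.926 -0.377 -0.003]
 [-0.378  0.926  0.001]
 [ 0.002  0.002 -1.   ]] [ 9.90e-02  2.78e-01 -8.50e-02  1.21e+00  1.00e-03 -2.88e-01]
[[-0.377  0.884  0.276  0.442]
 [ 0.926  0.359  0.115  0.103]
 [ 0.002  0.299 -0.954  0.353]
 [ 0.     0.     0.     1.   ]]
```

View pics/w1.png

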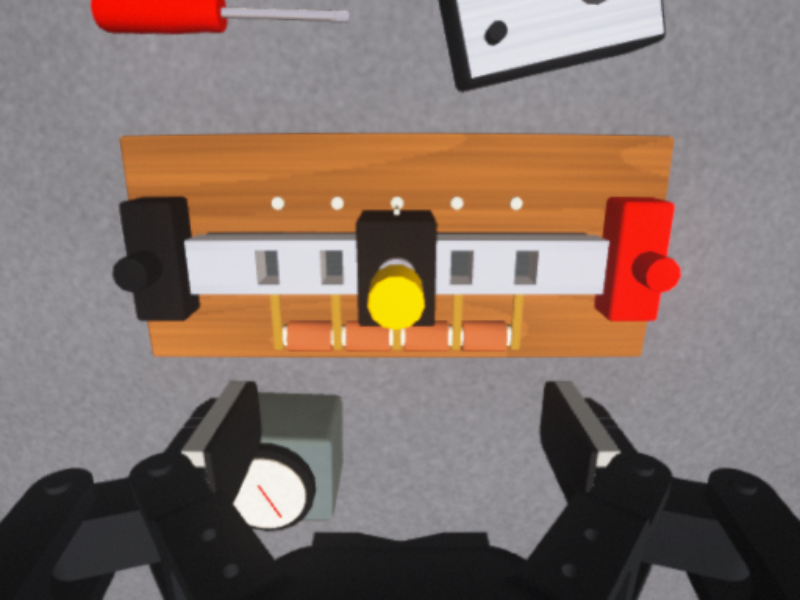

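The bench now lies level in the wrist picture, with red to the right (640,260). The knob's top face is centred near (396,302).

```bash
python3 - <<'E'
from h import *
w=np.load("w1.npz");c=dict(T=w["T"],camera_matrix=w["K"],dist_coeffs=w["D"]);k=800/512
p=at("wrist",(396.5/k,302/k),.13,c);print(p)
s=r.state();Rm=R.from_rotvec(s["tool_rot"]).as_matrix()
for q in (p[:2],[.5115,.1305]): print(Rm.T@(np.r_[q,.101]-s["tcp_pos"]))
E
```

```text
[0.51082499 0.13021396 0.13      ]
[ 0.00179008 -0.0024281   0.11000151]
[ 0.00105704 -0.00241753  0.11000104]
```

Emit:
apply_moves(gripper=[0.085,0.085,0.085,0.085,0.06,0.05], slide=[[0.001,-0.0025,0.03],[0.001,-0.0025,0.06],[0.001,-0.0025,0.09],[0.001,-0.0025,0.105],[0.001,-0.0025,0.111],[0.001,-0.0025,0.111]], twist=[0,0,0,0,0,0])

```text
time_s: 3.32
tcp_pos: [0.5118, 0.1304, 0.1003]
tool_rot: [0.602, -3.083, -0.002]
force: [0.2, 0.0, 0.1]
grip_width: 0.601
```

```bash
python3 - <<'E'
from h import *
s=r.state();c=r.calibration("wrist");a=r.read_camera("wrist")
cv2.imwrite("pics/w2.png",cv2.resize(a[...,::-1],(800,600)))
print(s["tcp_pos"],s["force"],s["grip_width"])
E
```

```text
[0.51180713 0.13043754 0.10031342] [0.15406623 0.02569999 0.1049279 ] 0.6014199619303944
```

View pics/w2.png

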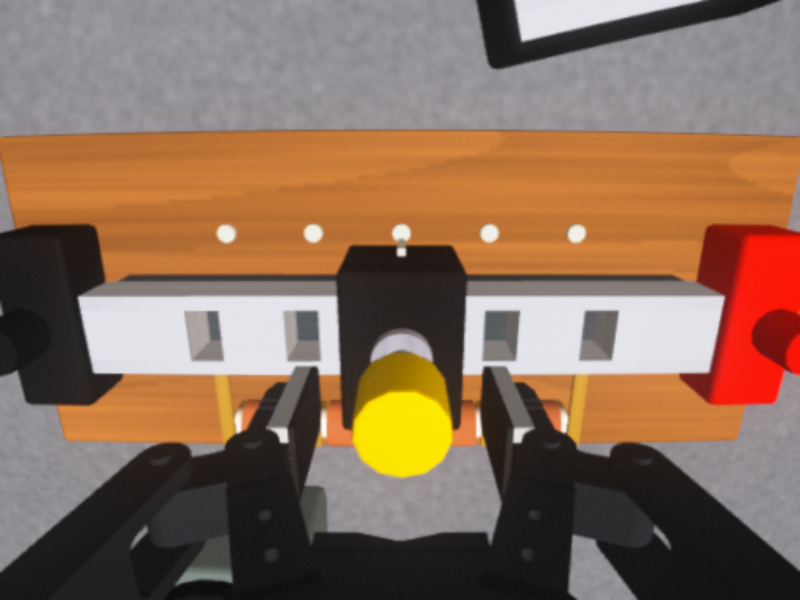

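The knob (401,425) sits centred between the pads (inner edges 318 and 484). I'll close on it.

Emit:
apply_moves(gripper=[0.03,0.02,0.02,0.02,0.02,0.02], slide=[[0,0,0],[0,0,0],[0,0,0],[0,0,0],[0,0,0],[0,0,0]], twist=[0,0,0,0,0,0])

```text
time_s: 4.12
tcp_pos: [0.5123, 0.1305, 0.1007]
tool_rot: [-0.603, 3.083, 0.002]
force: [2.9, 0.5, 1.8]
grip_width: 0.305
```

Emit:
apply_moves(gripper=[0.02,0.02,0.02,0.02,0.02], slide=[[0,0,-0.005],[0,0,-0.01],[0,0,-0.015],[0,0,-0.015],[0,0,-0.015]], twist=[0,0,0,0,0])

```text
time_s: 4.75
tcp_pos: [0.5122, 0.1305, 0.1156]
tool_rot: [-0.603, 3.083, 0.002]
force: [4.5, 1.2, -6.5]
grip_width: 0.309
```

```bash
python3 - <<'E'
from h import *
s=r.state();a=r.read_camera("wrist")
cv2.imwrite("pics/w3.png",cv2.resize(a[...,::-1],(800,600)))
print(s["tcp_pos"],s["force"],s["grip_width"])
E
```

```text
[0.51222507 0.13046957 0.11556914] [ 4.51437332  1.22373131 -6.5427608 ] 0.30876705545630545
```

View pics/w3.png

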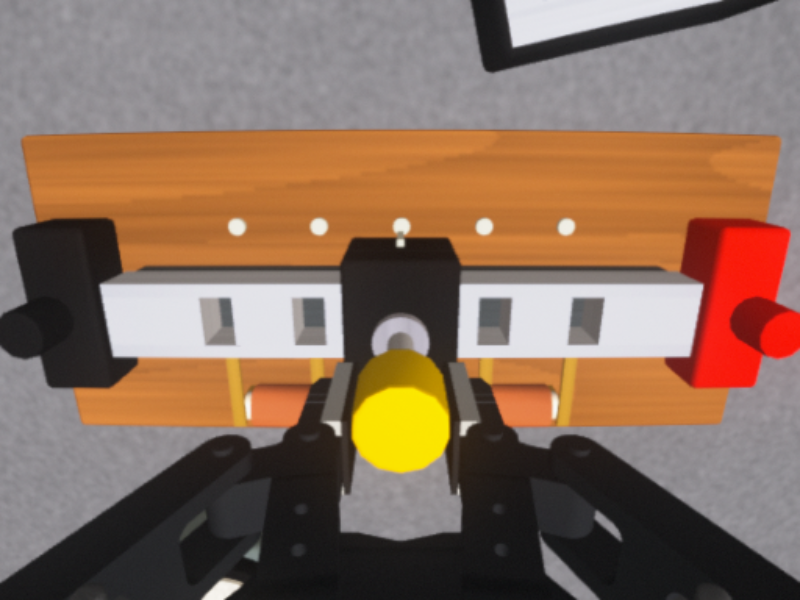

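The pin is clear: about 13 mm up going by the force, with the knob firmly held and the carriage pointer (401,240) still at the middle dot (402,227). Now I'll slide 40 mm along tool +y, towards red.

Emit:
apply_moves(gripper=[0.02,0.02,0.02,0.02,0.02,0.02,0.02,0.02], slide=[[0,0.004,0],[0,0.012,0],[0,0.02,0],[0,0.028,0],[0,0.036,0],[0,0.04,0],[0,0.04,0],[0,0.04,0]], twist=[0,0,0,0,0,0,0,0])

```text
time_s: 5.8
tcp_pos: [0.4969, 0.168, 0.1155]
tool_rot: [-0.603, 3.083, 0.003]
force: [4.2, 2.6, -6.0]
grip_width: 0.308
```

```bash
python3 - <<'E'
from h import *
s=r.state();a=r.read_camera("wrist")
cv2.imwrite("pics/w4.png",cv2.resize(a[...,::-1],(800,600)))
Rm=R.from_rotvec(s["tool_rot"]).as_matrix()
print(s["tcp_pos"],s["force"],s["grip_width"],Rm.T@(s["tcp_pos"]-[0.51222507,0.13046957,0.11556914]))
E
```

```text
[0.49694013 0.16801235 0.11547529] [ 4.17339601  2.61709388 -6.01618521] 0.30776037148508456 [8.99430588e-06 4.05348441e-02 1.58564262e-04]
```

View pics/w4.png

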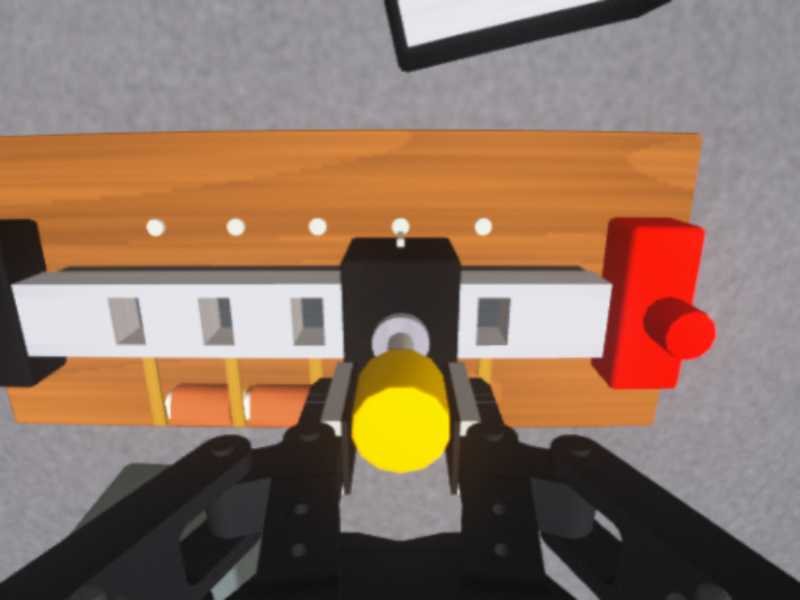

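The pointer (401,240) is on the fourth dot (401,227), the next hole. I'll lower the knob and dwell there.

Emit:
apply_moves(gripper=[0.02,0.02,0.02,0.02,0.02,0.02], slide=[[0,-0.0005,0.004],[0,-0.0005,0.008],[0,-0.0005,0.0125],[0,-0.0005,0.0125],[0,-0.0005,0.0125],[0,-0.0005,0.0125]], twist=[0,0,0,0,0,0])

```text
time_s: 6.6
tcp_pos: [0.4972, 0.1676, 0.1031]
tool_rot: [-0.603, 3.083, 0.003]
force: [3.7, 2.3, -0.4]
grip_width: 0.311
```

Emit:
apply_moves(gripper=[0.02,0.02,0.02,0.02,0.02], slide=[[0,0,0.002],[0,0,0.004],[0,0,0.006],[0,0,0.006],[0,0,0.006]], twist=[0,0,0,0,0])

```text
time_s: 7.22
tcp_pos: [0.4972, 0.1675, 0.0972]
tool_rot: [-0.603, 3.083, 0.003]
force: [1.8, 1.2, 1.5]
grip_width: 0.307
```

Emit:
apply_moves(gripper=[0.02,0.02,0.02,0.02], slide=[[0,0,0.001],[0,0,0.002],[0,0,0.002],[0,0,0.002]], twist=[0,0,0,0])

```text
time_s: 7.72
tcp_pos: [0.4973, 0.1675, 0.0956]
tool_rot: [-0.603, 3.082, 0.002]
force: [0.1, 1.8, 10.8]
grip_width: 0.309
```

```bash
python3 - <<'E'
from h import *
s=r.state();a=r.read_camera("wrist")
cv2.imwrite("pics/w5.png",cv2.resize(a[...,::-1],(800,600)))
print(s["tcp_pos"],s["force"],s["grip_width"])
E
```

```text
[0.49734802 0.16751654 0.0956397 ] [ 0.10488576  1.78936473 10.75256927] 0.3086567920344626
```

View pics/w5.png

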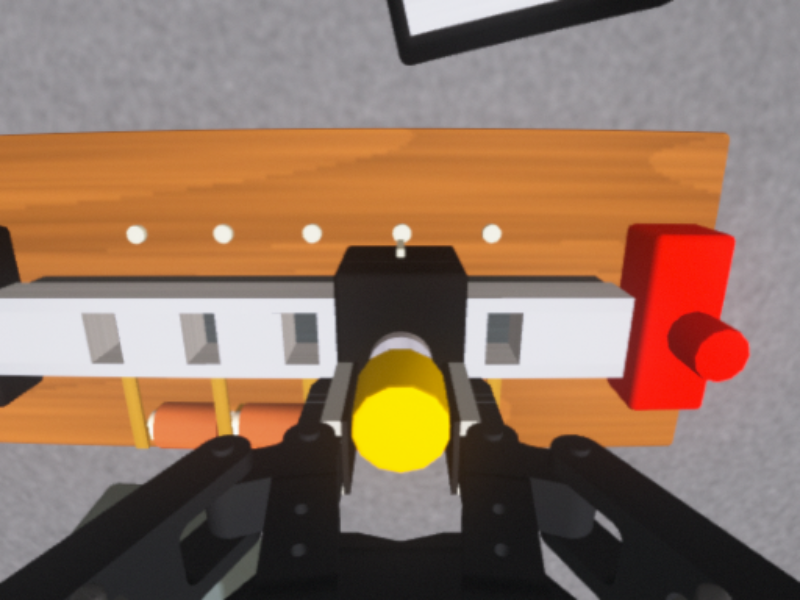

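```bash
python3 -c "
from workcell import r
print(r.finish_job()); s=r.state(); print(s['tcp_pos'],s['force'],s['grip_width'])"
```

```text
the job is handed in; nothing more can be done
None
the job is handed in; nothing more can be done
```

I moved the carriage one hole towards the red terminal and handed the job in with the knob gripped and pushed all the way down. The hand-in reports no verdict, and I could not read the state afterwards.

- **Lift:** I gripped the knob and pulled it up about 13.5 mm. The wrist picture showed the carriage still at the middle hole.
- **Slide and drop:** I slid it 40 mm to the next hole, where the pointer lined up with the fourth dot. The pin was then let down to about 1 mm above rest for about half a second.
- **Push down:** The force rose to 10.8 N over the last 2 mm, which I read as the lower stop. The knob had not slipped in the fingers, and the carriage pointer was still on the fourth dot.

One check disagreed. Over the 6 mm before the stop the force rose only about 1.9 N, where the spring should give about 3 N. I put that down to wrist-force bias, because the stop came where the lift distance predicted it.

The decade box, meter and screwdriver were not touched. The whole job took about 8 s of robot time and used 7 viewed pictures.

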